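Close a food box and tuck its lid under the lip

ROBOT

A 6-joint arm with a two-finger parallel gripper is mounted at the origin on the work surface. World frame = base frame: x ahead of the robot, y to its left, z up, the work surface at z = 0. Lengths are in m, angles in rad, forces in N, time in s.
With the tool pointing down it reaches from about 0.35 to 0.975 m from the base axis. Payload 17.4 kg.
Tool frame: the origin (TCP) lies midway between the tips of the shut fingers; the grasp point (between the pads) lies ctrl.grasp_offset behind it (ctrl.grasp_offset is the distance from the TCP to the grasp point, in m); z points along the fingers, y is the line along which they close (so a half turn about z gives the same grasp; the last joint's range is limited). The gripper opens to 85 mm and grips with 20 to 120 N. Pads are 22 mm wide; open, the fingers measure 114 mm over their backs; the gripper's body (76 mm by 85 mm) begins 54 mm behind the grasp point. The pads swing forward as they close: fully open they stand 13 mm farther back than shut.
Start: joints at [1.214, 0.116, 1.442, -0, 1.584, -0.038], TCP at [0.212, 0.641, 0.21] pointing down, gripper open.
Joint ranges: [-2.83, 2.83], [-0.83, 2.19], [0.07, 2.5], [-1.14, 4.28], [0.01, 3], [-2.97, 2.97]. Speed limits (rad/s): [1.89, 1.89, 2.22, 3.14, 3.14, 3.14].

INTERFACE

Orientations are given as a 3x3 rotation matrix whose columns are the frame's x, y, z axes.
In Python, from rig import ctrl gives the robot as it stands.
- The arm moves only by the tool step_arm, never from a script. Its argument "targets" is a list of rows, each a list of 7 numbers: the shift along the tool's x, y, z in m, then the turn, a rotation vector about the tool's x, y, z in rad, then the opening in per cent of the stroke, from 0 (shut) to 100 (fully open). A call has 1 to 20 rows; each row is the pose to reach, as a shift and turn from the pose commanded when the call began, along the tool's axes at that moment; what a row does not reach only later rows make up. A row lasts 1/10 s, in which the tool goes at most 50 mm and 8.59 degrees, less where a joint would pass 70% of its speed; a pose out of reach is approached as far as the arm can. A call with a gripper value outside its range is refused whole. The fingers move at their own pace and stop on an object; "squeeze" is the grip in N (left out, the last holds). Time passes only in rows, so rows that repeat a pose let the fingers close. It gives the time, the measured TCP pose, the force, the opening and the grip force at its end, in the units of the state.
- ctrl.get_obs(): the state, without advancing time (a new reading comes with each control period).
- ctrl.snapshot(name): name is "scene" or "top"; returns (picture, depth): 420x560x3 uint8, red, green, blue; 420x560 float32, m along the optical axis (not along the pixel's ray), 0 where there is no reading.
- ctrl.camera_params(name): a dict with "intrinsics" (3x3 intrinsics, pixels), "k1" (the pictures are not rectified: a ray, as slopes to the right and down, at radius r is drawn at 1 + k1 r^2 times it, then the intrinsics apply), "origin" and "orientation" of the camera in the world. Camera axes: x right, y down, z forward; pixel columns grow to the right and rows downward; lengths in m; the calibration is good to about 2 mm. A picture is of the moment at which its call begins. camera_params takes no time and is no camera call.
- ctrl.finish_job(): hands the job in; it is judged then, once.
The state is a dict: "time_s": time; "joint_positions": joint angles; "dq": joint speeds; "joint_efforts": joint torques, N m; "tool_pos": TCP position; "tcp_rot": TCP orientation; "ft_force": force on the tool from outside, world axes, zero at the start; "torque": the same for the moment, N m; "finger_gap": finger opening in m; "gripper_force": force on a finger pad.
Only numpy, scipy, OpenCV 4.12 (cv2) and the standard library are available. Lean on these libraries where they do the work, as an engineer would, in place of code of your own. Each camera call takes 0.05 s, during which the arm holds its last target. There are 200 camera calls.

TASK

Close the white food box for pick-up, using only the fingertips: push the open lid over until it is folded down, then press it flat and push it along towards the lip on the far wall until its edge is tucked beneath the lip as far as it goes. Pinch and lift nothing, do not shove or tip the box, leave the groceries around it where they stand, and move clear at the end.

Things in the scene. Friction and masses are not known exactly. Their poses are not given: they have to be found in the camera images.
- food_box: White plastic box with a hinged lid, 180 mm long (x) x 160 mm wide (y), rim 90 mm above the table, about 2.4 kg with tins inside, standing loose. Origin: centre of its underside; z up, x from the hinge side (nearer the robot) to the side with the retaining lip.
- lid_hinge (a point): Middle of the lid's hinge axis, which runs along the box's y at x = -90 mm (plus lid_slide), z = 95 mm in the box's frame. Axes as the box's. The lid: a plate 4 mm thick (axis in mid thickness), 146 mm wide, 146 mm from axis to free edge, 0.14 kg.
- lid_fold (a joint): Lid angle, rad: 0 closed flat, pi/2 upright, 2.0 leaning back to the robot. Starts at 1.6 to 1.9. Hinge friction holds it where it is left above about 1; below about 0.8 it falls, onto two sprung studs, resting at about 0.1 with its free edge higher than the lip. About 5 N down at the step presses it flat; it rises again if let go, unless its edge is under the lip.
- lid_slide (a joint): The hinge pins run in slots: shift of the lid towards the lip (box +x), m; starts at 0, end stop 0.026, friction about 5 N. At 0 the flat lid's edge is 4 mm short of the lip; at the stop it is 22 mm beneath. It passes beneath only if held within about 0.03 rad of flat. Shifted too early, the edge lands on top of the lip.
- lid_edge (a point): Middle of the lid's free edge, mid thickness. Axes of the lid: x from the hinge to the free edge, y along the hinge, z out of the outer (upper when closed) face.
- lid_step (a point): Foot of the thumb step on the lid's outer face: middle of its upright side, which faces the hinge, 98 mm from the hinge axis, on the outer surface. The step is 50 mm wide (y), 9 mm tall, upright on the hinge side, sloping down over 18 mm on the other; between hinge and step the lid is smooth. Axes as for lid_edge.
- lip_edge (a point): Middle of the inner edge of the retaining lip, a full-width ledge on the wall opposite the hinge, from x = +60 to +90 mm in the box's frame. This point is at the height of its flat underside, 102 mm above the table; its top is at 106 mm, the inner 8 mm flare up to 110 mm. Axes as the box's.
- bean_tin: Bystander: tall food tin, 74 mm across, 110 mm high; origin at the centre of its underside, z up
- nut_jar: Bystander: screw-cap jar, 72 mm across, 100 mm high; origin at the centre of its underside, z up
- pasta_carton: Bystander: upright carton 45 x 110 x 120 mm high; origin at the centre of its underside, z up
- fish_tin: Bystander: low round tin, 84 mm across, 38 mm high; origin at the centre of its underside, z up
- water_bottle: Bystander: clear bottle, 64 mm across, 200 mm high; origin at the centre of its underside, z up
- tissue_roll: Bystander: upright paper towel roll, 110 mm across, 230 mm high; origin at the centre of its underside, z up
- cereal_box: Bystander: upright carton 60 x 190 x 170 mm high; origin at the centre of its underside, z up

How it is judged:
By the outcome, as a careful person would: the job done as asked, in the order asked, and still so for the second after the job is handed in, with the robot touching nothing.
It also fails if it takes over 42 s, if anything falls off the work surface, if the arm or the gripper's body presses on something with over 40 N, if the wrist force passes 120 N, or if a joint passes its speed limit or range.

## Working session

There is one attempt and no reset: what is moved stays moved. The work goes in short steps, Python scripts to look and compute and a tool call to move; the robot and the scene stay as the last step left them, time stands still between calls to the robot, and variables do not carry over. Pictures are saved under pics/ and viewed, at most 10 in all, crops included, and the job is handed in when it is done.

Besides the shell and the picture viewer there is one more tool, called after "Request:" as name(argument=value, ...) on one line, values as JSON. step_arm: Moves the arm, as the interface text tells. Its arguments: {"type":"object","properties":{"targets":{"type":"array","items":{"type":"array","items":{"type":"number"}}},"squeeze":{"type":"number"}},"required":["targets"]}

```bash
mkdir -p pics; ls; cat > h.py <<'E'
import numpy as np, cv2
from rig import ctrl
def load(n):
    return np.load(f'pics/{n}.npz')
def snap(cam,n):
    im,d=ctrl.snapshot(cam); cv2.imwrite(f'pics/{n}.png',im[:,:,::-1]); p=ctrl.camera_params(cam)
    np.savez(f'pics/{n}.npz',im=im,d=d,K=p['intrinsics'],k1=p['k1'],o=p['origin'],R=p['orientation'])
def cloud(n):
    z=load(n); h,w=z['d'].shape; K=z['K']
    u,v=np.meshgrid(np.arange(w),np.arange(h))
    pts=np.stack([u,v],-1).reshape(-1,1,2).astype(float)
    s=cv2.undistortPoints(pts,K,np.array([float(z['k1']),0,0,0])).reshape(h,w,2)
    c=np.dstack([s,np.ones((h,w))])*z['d'][...,None]
    return c@z['R'].T+z['o'], z['im'], z['d']
E
python3 - <<'E'
from h import *
snap('scene','s1');snap('top','t1')
for c in('scene','top'):print(ctrl.camera_params(c))
a=np.hstack([cv2.imread('pics/s1.png'),cv2.imread('pics/t1.png')]);
print(ctrl.get_obs())
E
```

```text
pics
{'intrinsics': array([[424.28755011,   0.        , 286.19231894],
       [  0.        , 424.28755011, 208.91282416],
       [  0.        ,   0.        ,   1.        ]]), 'k1': -0.08951526960480044, 'origin': array([ 1.18149288, -0.63151987,  1.02499509]), 'orientation': array([[ 0.69673702,  0.53356514, -0.47944318],
       [ 0.71701864, -0.49844321,  0.48727675],
       [ 0.02101869, -0.68327345, -0.72985999]])}
{'intrinsics': array([[425.94534675,   0.        , 284.99570159],
       [  0.        , 425.94534675, 205.42557072],
       [  0.        ,   0.        ,   1.        ]]), 'k1': -0.04143537882779427, 'origin': array([ 0.39200425, -0.02424101,  1.33774675]), 'orientation': array([[ 0.0288901 , -0.98719439,  0.156884  ],
       [-0.99956074, -0.02956919, -0.00199594],
       [ 0.00660931, -0.15675743, -0.98761502]])}
{'time_s': 0.1, 'joint_positions': array([ 1.21420779e+00,  1.16474174e-01,  1.44218543e+00,  3.11959856e-06,
        1.58403519e+00, -3.78026194e-02]), 'dq': array([ 2.98186470e-04, -3.98956459e-05, -2.38176286e-03, -8.90884591e-04,
       -6.92740740e-04, -9.92210066e-04]), 'joint_efforts': array([ 1.24857201e-03, -7.33682084e+01, -6.33784819e+01,  5.10571510e-06,
        5.25202107e-03, -3.37911604e-05]), 'tool_pos': array([0.2114949 , 0.64080375, 0.20901973]), 'tcp_rot': array([[-9.49616633e-01,  3.13413623e-01, -3.87657988e-04],
       [ 3.13413860e-01,  9.49616074e-01, -1.03172032e-03],
       [ 4.47710521e-05, -1.10123617e-03, -9.99999393e-01]]), 'ft_force': array([ 0.69299746,  0.51928093, -0.15479299]), 'torque': array([ 0.06635421, -0.03163792,  0.01687348]), 'gripper_force': 0.0, 'finger_gap': 0.08533379799875147}
```

View pics/s1.png

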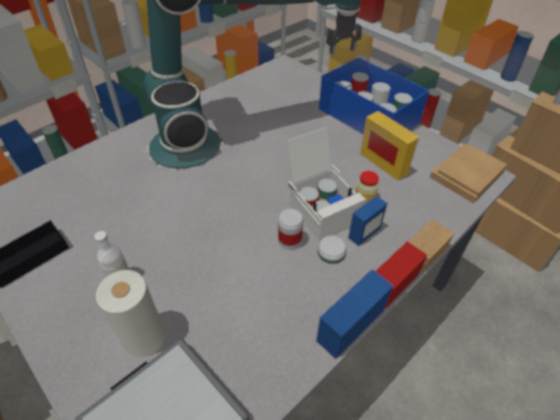

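View pics/t1.png

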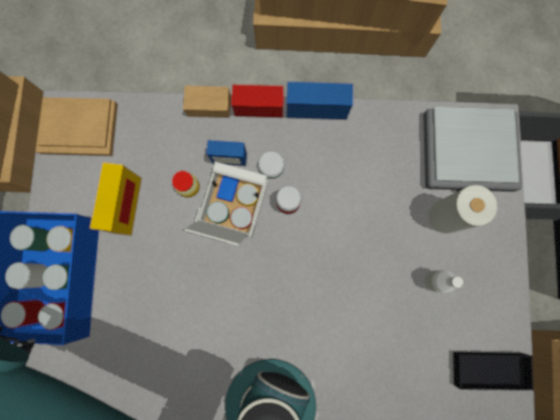

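The white box is at about (232,203) in the top view and (328,200) in the scene view. Its lid leans back towards the robot, and the lip is at about (240,173) in the top view. Next I'll measure it from the point clouds and enlarged crops.

```bash
python3 - <<'E'
import cv2
a=cv2.imread('pics/t1.png')[130:260,165:325]; b=cv2.imread('pics/s1.png')[115:265,260:420]
a=cv2.resize(a,(800,650)[:2] if 0 else (720,585),interpolation=3)
cv2.imwrite('pics/t1c.png',a)
cv2.imwrite('pics/s1c.png',cv2.resize(b,(640,600),interpolation=3))
from h import *
for n in('t1','s1'):
    P,im,d=cloud(n)
    x,y,z=P[...,0],P[...,1],P[...,2]
    near=(x>.3)&(x<.8)&(y>-.05)&(y<.35)
    white=(im.min(-1)>120)&(np.ptp(im.astype(int),axis=-1)<25)
    Q=P[near&(z>.1)&(z<.255)&(d>0)]
    print(n,len(Q))
    # lid points: z>.13
    L=P[near&white&(z>.125)&(z<.27)]
    if len(L): 
        c=L.mean(0);u,s,vt=np.linalg.svd(L-c,full_matrices=False);print('lid',len(L),c,s/np.sqrt(len(L)),vt,L.min(0),L.max(0))
        # box yaw rough
    L=P[near&white&(z>.098)&(z<.115)&(d>0)]
    if len(L): print('rim/lip',len(L),L.mean(0),L.min(0),L.max(0))
E
```

```text
t1 2566
lid 204 [0.48174814 0.15696598 0.22813323] [0.04499619 0.01516122 0.0013473 ] [[-0.21577662 -0.97334991 -0.07765571]
 [ 0.30976638  0.00718506 -0.95078555]
 [-0.92600499  0.22921242 -0.2999607 ]] [0.46227362 0.08313342 0.13190665] [0.52823325 0.2314648  0.24108346]
rim/lip 982 [0.63623092 0.07061145 0.10820983] [ 0.49226554 -0.04990908  0.09809855] [0.71258633 0.23433979 0.11496702]
s1 3197
lid 1397 [0.49673155 0.15707947 0.18303864] [0.04264716 0.03406541 0.00223123] [[ 0.2462868   0.96919528 -0.00182092]
 [-0.26418733  0.0689413   0.96200424]
 [ 0.9324955  -0.23644788  0.27302845]] [0.46186311 0.08442694 0.12504216] [0.53325612 0.23372227 0.2396682 ]
rim/lip 1008 [0.62249799 0.08518579 0.1081337 ] [ 0.49576605 -0.04972904  0.09801961] [0.71154399 0.23463571 0.11499416]
```

View pics/t1c.png

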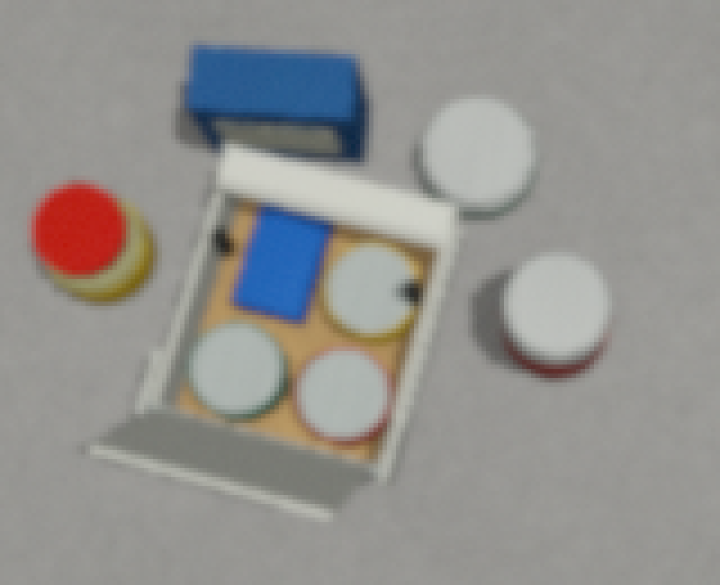

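View pics/s1c.png

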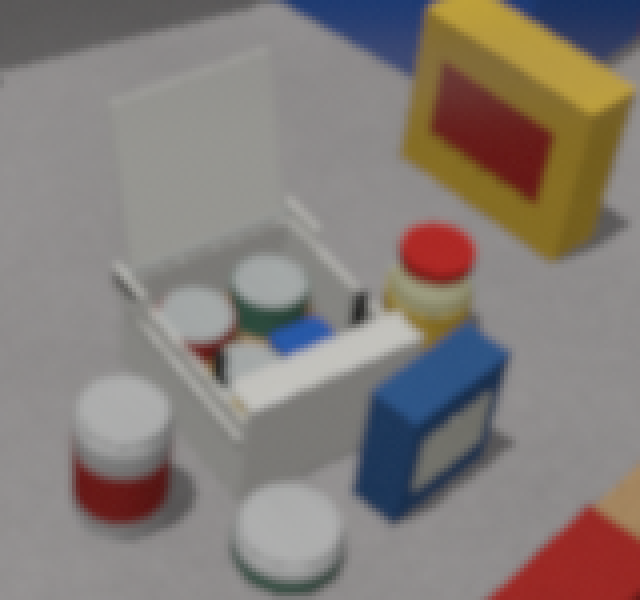

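The crops show the lid leaning back, with its top edge at crop (90,450)-(330,518), and the lip at (225,147)-(458,208). The area behind the lid is clear. Now I'll fit the box pose.

```bash
cat >> h.py <<'E'
def lidfit(n,zmin=.125,zmax=.27,xr=(.4,.72),yr=(0.02,.26)):
    P,im,d=cloud(n); x,y,z=P[...,0],P[...,1],P[...,2]
E
python3 - <<'E'
from h import *
print(ctrl.grasp_offset)
for n in('t1','s1'):
    P,im,d=cloud(n); x,y,z=P[...,0],P[...,1],P[...,2]
    white=(im.min(-1)>100)&(np.ptp(im.astype(int),axis=-1)<30)&(d>0)
    # lip: region near
    m=white&(z>.1)&(z<.116)&(x>.6)&(x<.71)&(y>.02)&(y<.24)
    Q=P[m]; c,wh,a=cv2.minAreaRect(Q[:,:2].astype(np.float32)); print(n,'lip',c,wh,a,np.median(Q[:,2]),len(Q))
    L=P[white&(z>.11)&(z<.27)&(x>.44)&(x<.54)&(y>.05)&(y<.26)]
    v=L[:,2]
    e=L[v>.225]; print('top edge',e.mean(0),L[:,2].max(), np.polyfit(e[:,1],e[:,0],1))
    ex=np.array([np.cos(-.24),np.sin(-.24)]);ey=np.array([-ex[1],ex[0]])
    q=L[:,:2]@ey; print('lid y ext',np.percentile(q,[1,99]),'slope x vs z',np.polyfit(L[:,2],L[:,:2]@ex,1))
    q=Q[:,:2]; print('lip local',np.percentile(q@ex,[1,99]),np.percentile(q@ey,[1,99]))
# tall stuff
P,im,d=cloud('t1');x,y,z=P[...,0],P[...,1],P[...,2]
m=((z>.05)&(z<.4)&(x>.2)&(y>-.1)&(x<.9)&(y<.8)).astype(np.uint8)
k,lab,st,ce=cv2.connectedComponentsWithStats(m)
for i in range(1,k):
    if st[i,4]>40: q=P[lab==i]; print(np.percentile(q,[1,99],axis=0).round(3).tolist())
E
```

```text
0.0187
t1 lip (0.6668555736541748, 0.1139967143535614) (0.1574506312608719, 0.05881932005286217) 77.49491119384766 0.10772287269131542 530
top edge [0.48074924 0.16100289 0.23401509] 0.24108345653357555 [0.24416041 0.44143871]
lid y ext [0.19735399 0.34182571] slope x vs z [-0.30448282  0.50045669]
lip local [0.61777656 0.64845276] [0.19282324 0.34646555]
s1 lip (0.664181113243103, 0.11615119874477386) (0.15865972638130188, 0.06881530582904816) 78.33087158203125 0.10827774701042414 477
top edge [0.48313605 0.16039146 0.23139121] 0.239668199272008 [0.24777467 0.44339511]
lid y ext [0.20042218 0.34459631] slope x vs z [-0.28243435  0.49685113]
lip local [0.59035536 0.64989815] [0.19441793 0.34854982]
[[0.893, -0.099, 0.051], [0.9, -0.021, 0.135]]
[[0.893, -0.009, 0.05], [0.9, 0.145, 0.106]]
[[0.888, 0.163, 0.051], [0.9, 0.302, 0.077]]
[[0.728, 0.1, 0.051], [0.775, 0.209, 0.126]]
[[0.212, 0.438, 0.053], [0.675, 0.797, 0.174]]
[[0.469, 0.038, 0.055], [0.703, 0.227, 0.237]]
[[0.619, 0.246, 0.053], [0.683, 0.31, 0.106]]
[[0.575, -0.068, 0.057], [0.644, 0.0, 0.116]]
[[0.538, 0.144, 0.052], [0.598, 0.205, 0.077]]
[[0.2, 0.569, 0.25], [0.227, 0.625, 0.339]]
```

Request:
step_arm(targets=[[0, 0, -0.04, 0, 0, 0, 0], [-0.01, -0.01, -0.08, 0, 0, 0, 0], [-0.03, -0.03, -0.081, 0, 0, -0.01, 0], [-0.055, -0.055, -0.081, 0, 0, -0.02, 0], [-0.08, -0.08, -0.081, 0, 0, -0.03, 0], [-0.105, -0.108, -0.081, 0, 0, -0.04, 0], [-0.13, -0.134, -0.081, 0, 0, -0.05, 0], [-0.155, -0.16, -0.081, 0, 0, -0.06, 0], [-0.18, -0.186, -0.081, 0, 0, -0.07, 0], [-0.205, -0.212, -0.081, 0, 0, -0.078, 0], [-0.23, -0.238, -0.081, 0, 0, -0.078, 0], [-0.255, -0.264, -0.081, 0, 0, -0.078, 0], [-0.28, -0.29, -0.081, 0, 0, -0.078, 0], [-0.305, -0.316, -0.081, 0, 0, -0.078, 0], [-0.33, -0.342, -0.081, 0, 0, -0.078, 0], [-0.35, -0.36, -0.081, 0, 0, -0.078, 0], [-0.362, -0.374, -0.081, 0, 0, -0.078, 0], [-0.362, -0.374, -0.081, 0, 0, -0.078, 0]])

```text
time_s: 1.9
tool_pos: [0.4386, 0.1707, 0.2904]
tcp_rot: [[-0.971, 0.241, -0.0], [0.241, 0.971, -0.0], [0.0, -0.001, -1.0]]
ft_force: [-0.5, 0.0, -0.8]
finger_gap: -0.0001
gripper_force: 0.0
```

Request:
step_arm(targets=[[0, 0, 0.03, 0, 0, 0, 0], [0, 0, 0.06, 0, 0, 0, 0], [0, 0, 0.076, 0, 0, 0, 0], [-0.012, 0, 0.076, 0, 0, 0, 0], [-0.024, 0, 0.076, 0, 0, 0, 0], [-0.032, 0, 0.076, 0, 0, 0, 0], [-0.04, 0, 0.075, 0, 0, 0, 0], [-0.048, 0, 0.074, 0, 0, 0, 0], [-0.056, 0, 0.073, 0, 0, 0, 0], [-0.064, 0, 0.072, 0, 0, 0, 0], [-0.072, 0, 0.072, 0, 0, 0, 0], [-0.08, 0, 0.072, 0, 0, 0, 0]])

```text
time_s: 3.1
tool_pos: [0.5164, 0.1531, 0.2187]
tcp_rot: [[-0.971, 0.238, 0.0], [0.238, 0.971, 0.0], [-0.0, 0.0, -1.0]]
ft_force: [-1.3, -0.4, -0.2]
finger_gap: -0.0
gripper_force: 0.0
```

```bash
python3 - <<'E'
from h import *
snap('scene','s2'); P,im,d=cloud('s2')
b=im[60:265,230:430,::-1]; cv2.imwrite('pics/s2c.png',cv2.resize(b,(585,600),interpolation=3))
print(ctrl.get_obs()['ft_force'])
E
```

```text
[-0.66695315 -0.63438281 -0.82392885]
```

View pics/s2c.png

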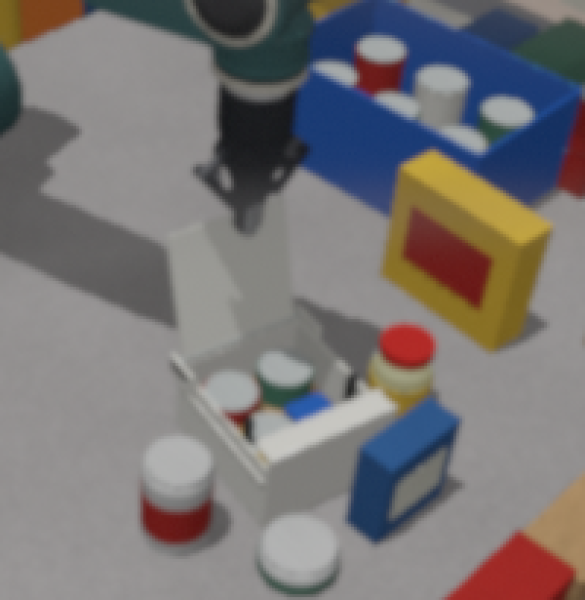

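The fingertips appear over the lid's top edge at crop (248,225), so I'll check the lid's angle from depth.

```bash
python3 - <<'E'
from h import *
P,im,d=cloud('s2')
ex=np.array([.9713,-.2377]);ey=np.array([.2377,.9713])
u=P[...,:2]@ex-.470; v=P[...,:2]@ey-.271; z=P[...,2]-.095
white=(im.min(-1)>100)&(np.ptp(im.astype(int),axis=-1)<30)&(d>0)
m=white&(z>.015)&(z<.2)&(abs(v)<.08)&(abs(u)<.06)
for lo,hi in((-.075,-.03),(-.03,0),(.03,.075)):
    k=m&(v>lo)&(v<hi)
    print(lo,k.sum(),np.polyfit(z[k],u[k],1),np.arctan2(z[k],u[k]).mean(),z[k].max(),np.hypot(z[k],u[k]).max())
dark=(im.max(-1)<90)&(d>0)&(abs(v)<.05)&(abs(u)<.06)&(z>.09)
q=np.c_[u[dark],v[dark],z[dark]]; q=q[np.argsort(q[:,2])][:25:3]; print(q.round(3))
E
```

```text
-0.075 465 [-0.27775655 -0.00066156] 1.8494516172992912 0.1435976061840348 0.14848500369852102
-0.03 325 [-0.25504105 -0.00168651] 1.841992958743726 0.15304161773566258 0.15327409906534165
0.03 422 [-0.24923618 -0.00170718] 1.8351945871526039 0.19889434137259995 0.19897404430353327
[[ 0.002 -0.011  0.158]
 [-0.002 -0.012  0.16 ]
 [ 0.006  0.004  0.163]
 [ 0.004 -0.005  0.165]
 [-0.002 -0.013  0.168]
 [ 0.009  0.001  0.17 ]
 [-0.004 -0.015  0.171]
 [ 0.007  0.003  0.172]
 [-0.009 -0.012  0.174]]
```

```bash
python3 - <<'E'
from h import *
ex=np.array([.9713,-.2377]);ey=np.array([.2377,.9713])
snap('top','t2')
for n,r0,r1,c in (('s2',120,146,(311,315,319)),):
    P,im,d=cloud(n)
    u=P[...,:2]@ex-.470; v=P[...,:2]@ey-.271; z=P[...,2]-.095
    for cc in c:
        for r in range(r0,r1,2): print(cc,r,im[r,cc],u[r,cc].round(3),v[r,cc].round(3),z[r,cc].round(3))
P,im,d=cloud('s2')
cv2.imwrite('pics/c3.png',np.hstack([cv2.resize(np.ascontiguousarray(cv2.imread('pics/s2.png')[110:190,270:350]),(400,400),interpolation=3),cv2.resize(cv2.imread('pics/t2.png')[180:260,180:260],(400,400),interpolation=3)]))
E
```

```text
311 120 [40 40 42] 0.004 -0.021 0.228
311 122 [45 45 47] -0.003 -0.016 0.215
311 124 [51 50 52] -0.013 -0.008 0.199
311 126 [53 54 55] -0.003 -0.015 0.2
311 128 [57 57 58] 0.01 -0.023 0.204
311 130 [60 59 60] 0.009 -0.022 0.196
311 132 [62 62 62] -0.006 -0.011 0.176
311 134 [63 63 63] -0.002 -0.013 0.171
311 136 [66 64 66] -0.002 -0.012 0.164
311 138 [90 89 88] -0.003 -0.011 0.155
311 140 [124 124 120] -0.034 0.011 0.119
311 142 [133 132 128] -0.032 0.011 0.112
311 144 [134 133 129] -0.027 0.008 0.109
315 120 [40 41 42] 0.018 -0.017 0.235
315 122 [45 44 47] 0.012 -0.012 0.223
315 124 [49 49 51] 0.012 -0.011 0.216
315 126 [53 53 54] 0.009 -0.009 0.206
315 128 [57 57 58] 0.004 -0.005 0.194
315 130 [69 68 70] 0.007 -0.006 0.189
315 132 [86 86 88] 0.011 -0.009 0.186
315 134 [88 89 90] 0.006 -0.004 0.174
315 136 [90 91 92] 0.005 -0.003 0.165
315 138 [90 90 91] 0.007 -0.003 0.159
315 140 [110 109 108] 0.008 -0.004 0.153
315 142 [131 131 127] -0.029 0.024 0.11
315 144 [134 133 129] -0.032 0.027 0.098
319 120 [40 41 42] 0.002 0.009 0.216
319 122 [45 45 47] 0.009 0.005 0.215
319 124 [50 50 52] 0.008 0.006 0.207
319 126 [54 54 55] 0.009 0.006 0.201
319 128 [67 67 67] 0.011 0.005 0.196
319 130 [91 90 90] 0.006 0.01 0.183
319 132 [99 99 98] 0.004 0.012 0.174
319 134 [104 104 102] 0.002 0.013 0.165
319 136 [113 113 110] 0.002 0.014 0.157
319 138 [127 127 123] -0.031 0.04 0.118
319 140 [132 131 127] -0.029 0.039 0.112
319 142 [133 132 128] -0.031 0.041 0.101
319 144 [133 133 128] -0.025 0.038 0.099
```

View pics/c3.png

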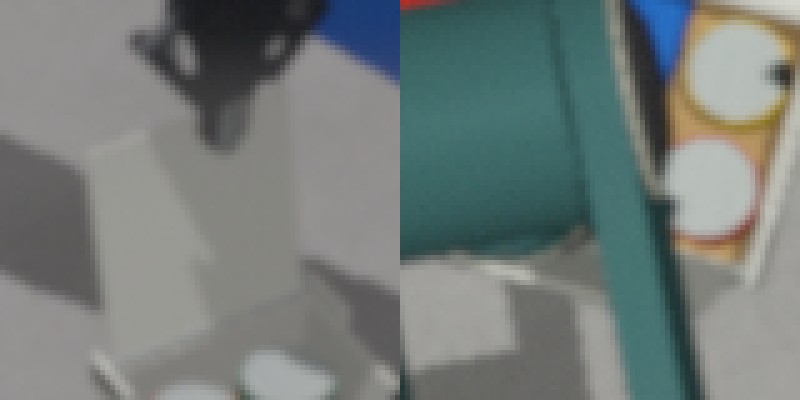

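The lid hasn't moved. Depth puts the real fingertips about 28 mm above the reported TCP, so they passed over the edge. I'll go back over the lid and come in lower.

Request:
step_arm(targets=[[0, 0, -0.03, 0, 0, 0, 0], [0, 0, -0.05, 0, 0, 0, 0], [0.03, 0, -0.05, 0, 0, 0, 0], [0.06, 0, -0.05, 0, 0, 0, 0], [0.08, 0, -0.05, 0, 0, 0, 0], [0.08, 0, -0.02, 0, 0, 0, 0], [0.08, 0, 0.01, 0, 0, 0, 0], [0.08, 0, 0.03, 0, 0, 0, 0], [0.08, 0, 0.032, 0, 0, 0, 0], [0.08, 0, 0.032, 0, 0, 0, 0]])

```text
time_s: 4.2
tool_pos: [0.4381, 0.1724, 0.1872]
tcp_rot: [[-0.971, 0.238, -0.0], [0.238, 0.971, -0.0], [0.0, -0.0, -1.0]]
ft_force: [0.6, 0.5, 0.7]
finger_gap: -0.0002
gripper_force: 0.0
```

```bash
cat > lid.py <<'E'
from h import *
import sys
n=sys.argv[1]; snap('scene',n)
P,im,d=cloud(n)
ex=np.array([.9713,-.2377]);ey=np.array([.2377,.9713])
u=P[...,:2]@ex-.470; v=P[...,:2]@ey-.271; z=P[...,2]-.095
white=(im.min(-1)>100)&(np.ptp(im.astype(int),axis=-1)<30)&(d>0)
m=white&(z>.015)&(z<.16)&(u>-.06)&(u<.145)
for lo,hi in((-.07,-.03),(.04,.07)):
    k=m&(v>lo)&(v<hi)
    if k.sum()>20:print('lid',k.sum(),np.arctan2(np.median(z[k]),np.median(u[k])),'rmax',np.percentile(np.hypot(z[k],u[k]),98))
dark=(im.max(-1)<100)&(d>0)&(abs(v)<.025)&(abs(u)<.14)&(z>.03)
q=np.c_[u[dark],v[dark],z[dark]]; q=q[np.argsort(q[:,2])][:20:4]; print('tip',q.round(3).tolist())
o=ctrl.get_obs();t=o['tool_pos'];print('tcp u,v,z',t[:2]@ex-.470,t[:2]@ey-.271,t[2],o['ft_force'].round(2),o['time_s'])
E
python3 lid.py s3
```

```text
lid 438 1.8519292036377102 rmax 0.14525092190706382
lid 309 1.8414162981895108 rmax 0.14639457888970958
tip [[-0.079, -0.005, 0.122], [-0.089, -0.009, 0.128], [-0.077, -0.013, 0.13], [-0.072, 0.001, 0.132], [-0.072, -0.002, 0.133]]
tcp u,v,z -0.08521470247732321 0.0007338540342390898 0.1878825352305172 [ 0.45 -0.64  0.65] 4.25
```

Request:
step_arm(targets=[[-0.012, 0, 0, 0, 0, 0, 0], [-0.024, 0, 0, 0, 0, 0, 0], [-0.032, 0, 0, 0, 0, 0, 0], [-0.04, 0, -0.001, 0, 0, 0, 0], [-0.048, 0, -0.002, 0, 0, 0, 0], [-0.056, 0, -0.003, 0, 0, 0, 0], [-0.064, 0, -0.003, 0, 0, 0, 0], [-0.072, 0, -0.003, 0, 0, 0, 0], [-0.08, 0, -0.003, 0, 0, 0, 0]])

```text
time_s: 5.15
tool_pos: [0.5164, 0.1531, 0.1896]
tcp_rot: [[-0.971, 0.239, -0.0], [0.239, 0.971, 0.0], [0.0, -0.0, -1.0]]
ft_force: [-1.0, 0.2, -0.3]
finger_gap: 0.0001
gripper_force: 0.2
```

```bash
python3 lid.py s4
```

```text
lid 329 1.499533761664514 rmax 0.14684828317819118
lid 230 1.4773624473642413 rmax 0.14755188214503573
tip [[-0.007, -0.011, 0.138], [-0.002, -0.011, 0.145], [0.004, 0.003, 0.147], [0.001, -0.01, 0.15], [-0.004, -0.01, 0.151]]
tcp u,v,z -0.00404664498722207 0.0004289462295284374 0.18948851646682097 [-1.45  0.14 -0.1 ] 5.2
```

Request:
step_arm(targets=[[-0.008, 0, 0, 0, 0, 0, 0], [-0.017, 0, -0.001, 0, 0, 0, 0], [-0.026, 0, -0.001, 0, 0, 0, 0], [-0.035, 0, 0.001, 0, 0, 0, 0], [-0.044, 0, 0.005, 0, 0, 0, 0], [-0.053, 0, 0.009, 0, 0, 0, 0], [-0.061, 0, 0.0135, 0, 0, 0, 0], [-0.067, 0, 0.018, 0, 0, 0, 0], [-0.073, 0, 0.022, 0, 0, 0, 0], [-0.078, 0, 0.026, 0, 0, 0, 0], [-0.082, 0, 0.0295, 0, 0, 0, 0], [-0.086, 0, 0.034, 0, 0, 0, 0], [-0.09, 0, 0.038, 0, 0, 0, 0], [-0.094, 0, 0.043, 0, 0, 0, 0], [-0.0986, 0, 0.0485, 0, 0, 0, 0], [-0.102, 0, 0.054, 0, 0, 0, 0], [-0.106, 0, 0.0595, 0, 0, 0, 0], [-0.106, 0, 0.0595, 0, 0, 0, 0]])

```text
time_s: 7.0
tool_pos: [0.6188, 0.1278, 0.129]
tcp_rot: [[-0.971, 0.239, -0.001], [0.239, 0.971, -0.0], [0.001, -0.001, -1.0]]
ft_force: [-0.6, 0.2, -0.5]
finger_gap: 0.0002
gripper_force: 0.0
```

```bash
python3 lid.py s5; python3 - <<'E'
from h import *
b=cv2.imread('pics/s5.png')[100:260,240:430]; cv2.imwrite('pics/s5c.png',cv2.resize(b,(712,600),interpolation=3))
E
```

```text
lid 144 0.14660262928209156 rmax 0.18408989077485435
lid 101 0.14525830170091322 rmax 0.166513279893819
tip [[0.101, -0.003, 0.057], [0.109, -0.006, 0.065], [0.106, -0.011, 0.069], [0.107, -0.005, 0.071], [0.095, -0.011, 0.073]]
tcp u,v,z 0.10055682505930386 0.00032397228174779746 0.12966388991239575 [0.01 0.16 0.52] 7.05
```

View pics/s5c.png

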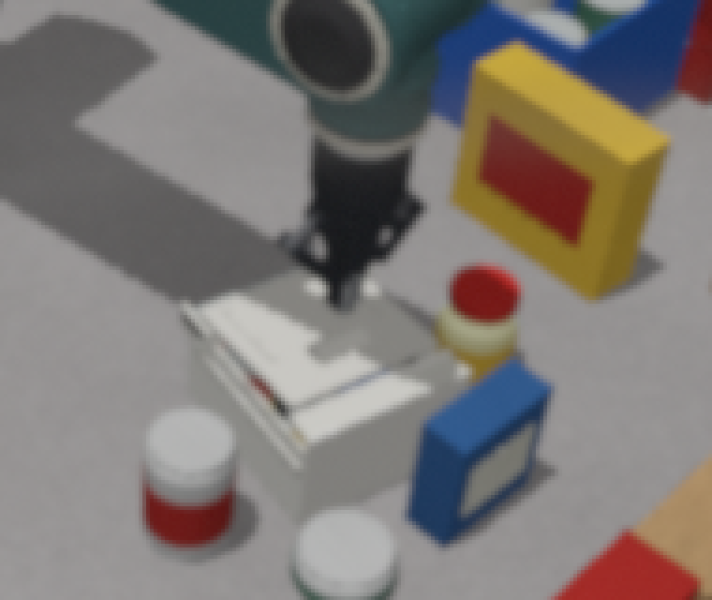

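The lid is folded down on its studs, short of the lip, with its free edge in front of the lip at crop (290,410)-(430,350). Next I'll go to the hinge side of the step and feel downwards.

Request:
step_arm(targets=[[0.01, 0, 0, 0, 0, 0, 0], [0.0215, 0, 0, 0, 0, 0, 0], [0.0215, 0, 0.012, 0, 0, 0, 0], [0.0215, 0, 0.024, 0, 0, 0, 0], [0.0215, 0, 0.034, 0, 0, 0, 0], [0.0215, 0, 0.04, 0, 0, 0, 0], [0.0215, 0, 0.043, 0, 0, 0, 0], [0.0215, 0, 0.046, 0, 0, 0, 0], [0.0215, 0, 0.046, 0, 0, 0, 0]])

```text
time_s: 7.95
tool_pos: [0.598, 0.1331, 0.0841]
tcp_rot: [[-0.971, 0.239, 0.0], [0.239, 0.971, -0.0], [-0.0, -0.0, -1.0]]
ft_force: [0.1, 1.2, 0.8]
finger_gap: -0.0
gripper_force: 0.2
```

```bash
python3 lid.py s6
```

```text
lid 115 0.13790562309041432 rmax 0.1447209876772341
lid 98 0.14238259908649428 rmax 0.14468865831411767
tip [[0.091, 0.0, 0.03], [0.091, -0.004, 0.033], [0.088, -0.002, 0.034], [0.085, -0.004, 0.036], [0.083, -0.01, 0.038]]
tcp u,v,z 0.07924826167916132 0.00045750474506051075 0.08442101346636804 [ 0.31 -0.35  0.11] 8.0
```

Request:
step_arm(targets=[[0, 0, 0.002, 0, 0, 0, 0], [0, 0, 0.004, 0, 0, 0, 0], [0, 0, 0.006, 0, 0, 0, 0], [0, 0, 0.006, 0, 0, 0, 0]])

```text
time_s: 8.4
tool_pos: [0.5981, 0.1332, 0.0782]
tcp_rot: [[-0.971, 0.238, 0.001], [0.238, 0.971, 0.0], [-0.0, 0.0, -1.0]]
ft_force: [2.7, -0.7, 4.0]
finger_gap: -0.0
gripper_force: 1.4
```

Request:
step_arm(targets=[[0, 0, 0.002, 0, 0, 0, 0], [0, 0, 0.002, 0, 0, 0, 0]])

```text
time_s: 8.6
tool_pos: [0.598, 0.1332, 0.0762]
tcp_rot: [[-0.971, 0.238, 0.0], [0.238, 0.971, 0.0], [-0.0, 0.0, -1.0]]
ft_force: [2.4, 0.3, 3.9]
finger_gap: -0.0
gripper_force: 1.8
```

Request:
step_arm(targets=[[0, 0, 0.002, 0, 0, 0, 0], [0, 0, 0.002, 0, 0, 0, 0]])

```text
time_s: 8.8
tool_pos: [0.5981, 0.1332, 0.0747]
tcp_rot: [[-0.971, 0.238, 0.001], [0.238, 0.971, 0.0], [-0.001, 0.0, -1.0]]
ft_force: [0.2, -1.7, 11.0]
finger_gap: -0.0004
gripper_force: 4.8
```

```bash
cat > flat.py <<'E'
from h import *
import sys
n=sys.argv[1]; snap('scene',n)
P,im,d=cloud(n)
ex=np.array([.9713,-.2377]);ey=np.array([.2377,.9713])
u=P[...,:2]@ex-.470; v=P[...,:2]@ey-.271; z=P[...,2]-.095
w=(im.min(-1)>75)&(np.ptp(im.astype(int),axis=-1)<35)&(d>0)&(abs(z)<.04)&(v<-.03)&(v>-.07)
k=w&(u>.02)&(u<.135); print('lid slope,z0',np.polyfit(u[k],z[k],1),k.sum())
for a in np.arange(.1,.19,.006):
    k=w&(u>a)&(u<a+.006); print(round(a+.003,3),k.sum(),np.median(z[k]).round(4))
k=w&(u>.16); print('lip outer u',np.percentile(u[k],98))
o=ctrl.get_obs();t=o['tool_pos'];print('tcp',t[:2]@ex-.470,t[2],o['ft_force'].round(2),o['time_s'])
E
python3 flat.py s7
```

```text
lid slope,z0 [-0.00476733  0.00191816] 385
0.103 17 0.0046
0.109 18 0.0038
0.115 20 0.0041
0.121 21 0.0028
0.127 26 0.0041
0.133 24 0.0025
0.139 9 0.0036
0.145 4 -0.0069
0.151 24 0.0154
0.157 23 0.0132
0.163 22 0.0138
0.169 18 0.0124
0.175 92 -0.0069
0.181 49 -0.0107
0.187 0 nan
lip outer u 0.18001622240667067
tcp 0.0792789347865771 0.07480158339156491 [ 0.25 -1.52  9.13] 8.85
  return _methods._mean(a, axis=axis, dtype=dtype,
  ret = ret.dtype.type(ret / rcount)
```

Flat, with 9 N down. Now I'll push along.

Request:
step_arm(targets=[[-0.002, 0, 0, 0, 0, 0, 0], [-0.004, 0, 0, 0, 0, 0, 0], [-0.006, 0, 0, 0, 0, 0, 0], [-0.008, 0, 0, 0, 0, 0, 0], [-0.01, 0, 0, 0, 0, 0, 0], [-0.012, 0, 0, 0, 0, 0, 0]])

```text
time_s: 9.45
tool_pos: [0.6088, 0.1306, 0.0745]
tcp_rot: [[-0.971, 0.238, -0.002], [0.238, 0.971, 0.0], [0.002, 0.0, -1.0]]
ft_force: [-8.9, 1.4, 10.3]
finger_gap: -0.0
gripper_force: 5.5
```

Request:
step_arm(targets=[[-0.002, 0, 0, 0, 0, 0, 0], [-0.004, 0, 0, 0, 0, 0, 0], [-0.006, 0, 0, 0, 0, 0, 0]])

```text
time_s: 9.75
tool_pos: [0.6146, 0.1292, 0.0745]
tcp_rot: [[-0.971, 0.238, -0.002], [0.238, 0.971, 0.001], [0.002, 0.0, -1.0]]
ft_force: [-7.3, 1.0, 9.9]
finger_gap: -0.0002
gripper_force: 5.4
```

```bash
python3 flat.py s8
```

```text
lid slope,z0 [-0.00509221  0.0021864 ] 381
0.103 19 0.004
0.109 23 0.0038
0.115 16 0.0037
0.121 22 0.004
0.127 23 0.0033
0.133 23 0.0035
0.139 12 0.0039
0.145 2 -0.0113
0.151 24 0.015
0.157 23 0.014
0.163 19 0.0131
0.169 22 0.013
0.175 83 -0.0101
0.181 60 -0.01
0.187 0 nan
lip outer u 0.1803269326032406
tcp 0.09648452002676511 0.07449476394084367 [-6.38  1.04 11.34] 9.8
  return _methods._mean(a, axis=axis, dtype=dtype,
  ret = ret.dtype.type(ret / rcount)
```

Request:
step_arm(targets=[[-0.002, 0, 0, 0, 0, 0, 0], [-0.004, 0, 0, 0, 0, 0, 0], [-0.006, 0, 0, 0, 0, 0, 0], [-0.008, 0, 0, 0, 0, 0, 0], [-0.01, 0, 0, 0, 0, 0, 0], [-0.012, 0, 0, 0, 0, 0, 0]])

```text
time_s: 10.4
tool_pos: [0.6262, 0.1264, 0.0745]
tcp_rot: [[-0.971, 0.238, -0.002], [0.238, 0.971, 0.001], [0.002, 0.0, -1.0]]
ft_force: [-7.8, 1.0, 10.5]
finger_gap: 0.0001
gripper_force: 5.1
```

Request:
step_arm(targets=[[-0.001, 0, 0, 0, 0, 0, 0], [-0.002, 0, 0, 0, 0, 0, 0]])

```text
time_s: 10.6
tool_pos: [0.6282, 0.1259, 0.0744]
tcp_rot: [[-0.971, 0.238, -0.002], [0.238, 0.971, 0.001], [0.002, 0.0, -1.0]]
ft_force: [-8.2, 1.8, 9.5]
finger_gap: 0.0001
gripper_force: 5.0
```

Request:
step_arm(targets=[[-0.001, 0, 0, 0, 0, 0, 0]])

```text
time_s: 10.7
tool_pos: [0.6292, 0.1257, 0.0744]
tcp_rot: [[-0.971, 0.238, -0.002], [0.238, 0.971, 0.001], [0.002, 0.0, -1.0]]
ft_force: [-7.0, 1.3, 10.4]
finger_gap: -0.0002
gripper_force: 5.0
```

```bash
python3 -W ignore flat.py s9 | grep -v '^0'
```

```text
lid slope,z0 [0.00281968 0.00170357] 374
lip outer u 0.18038563174193142
tcp 0.11132357642588919 0.07441139552627178 [-6.58  1.71 10.58] 10.75
```

Still sliding, and the box hasn't moved. I'll continue in 1 mm steps until the force rises.

Request:
step_arm(targets=[[-0.001, 0, 0, 0, 0, 0, 0]])

```text
time_s: 10.85
tool_pos: [0.6295, 0.1256, 0.0742]
tcp_rot: [[-0.971, 0.238, -0.003], [0.238, 0.971, 0.001], [0.003, 0.0, -1.0]]
ft_force: [-15.3, 4.8, 10.6]
finger_gap: 0.0001
gripper_force: 9.9
```

Request:
step_arm(targets=[[-0.001, 0, 0, 0, 0, 0, 0]])

```text
time_s: 10.95
tool_pos: [0.6296, 0.1256, 0.0738]
tcp_rot: [[-0.971, 0.238, -0.006], [0.238, 0.971, 0.001], [0.006, -0.0, -1.0]]
ft_force: [-23.0, 4.9, 13.4]
finger_gap: 0.0
gripper_force: 13.5
```

Request:
step_arm(targets=[[-0.0005, 0, 0, 0, 0, 0, 0]])

```text
time_s: 11.05
tool_pos: [0.6297, 0.1256, 0.0737]
tcp_rot: [[-0.971, 0.238, -0.007], [0.238, 0.971, 0.001], [0.007, -0.001, -1.0]]
ft_force: [-25.1, 5.7, 13.9]
finger_gap: 0.0001
gripper_force: 14.2
```

End stop reached: the force jumped to 25 N with no travel. I'll relieve the push, lift off and move clear.

Request:
step_arm(targets=[[0.0015, 0, 0, 0, 0, 0, 0], [0.0025, 0, -0.004, 0, 0, 0, 0], [0.003, 0, -0.012, 0, 0, 0, 0], [0.003, 0, -0.03, 0, 0, 0, 0], [0.003, 0, -0.06, 0, 0, 0, 0], [0.01, 0, -0.1, 0, 0, 0, 0], [0.03, 0, -0.14, 0, 0, 0, 0], [0.06, 0, -0.17, 0, 0, 0, 0], [0.1, 0, -0.18, 0, 0, 0, 0], [0.14, 0, -0.18, 0, 0, 0, 0], [0.17, 0, -0.18, 0, 0, 0, 0], [0.19, 0, -0.18, 0, 0, 0, 0], [0.19, 0, -0.18, 0, 0, 0, 0]])

```text
time_s: 12.35
tool_pos: [0.4461, 0.1705, 0.2562]
tcp_rot: [[-0.971, 0.237, 0.002], [0.237, 0.971, 0.001], [-0.002, 0.001, -1.0]]
ft_force: [1.2, -0.2, 0.7]
finger_gap: -0.0001
gripper_force: 0.0
```

```bash
python3 -W ignore flat.py s10; python3 - <<'E'
from h import *
b=cv2.imread('pics/s10.png')[120:260,250:420]; cv2.imwrite('pics/s10c.png',cv2.resize(b,(728,600),interpolation=3))
E
```

```text
lid slope,z0 [0.02760329 0.00093888] 382
0.103 21 0.0075
0.109 19 0.0071
0.115 20 0.0063
0.121 24 0.0065
0.127 21 0.0077
0.133 29 0.0076
0.139 19 0.0076
0.145 3 0.0106
0.151 23 0.0161
0.157 26 0.014
0.163 19 0.0136
0.169 22 0.0123
0.175 98 -0.0083
0.181 40 -0.0123
0.187 0 nan
lip outer u 0.18030546343665216
tcp -0.07609334851981997 0.2558414295934637 [0.56 0.05 0.73] 12.4
```

View pics/s10c.png

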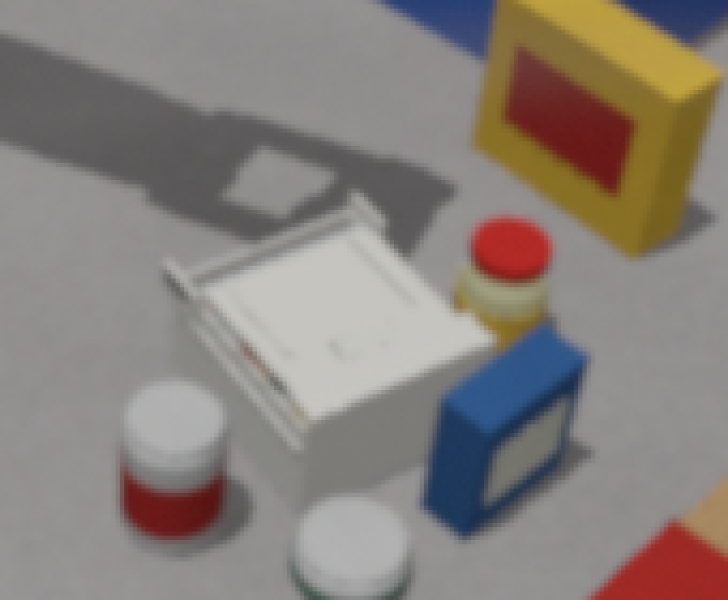

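The picture shows the lid flat, with its edge under the lip along crop (310,415)-(490,335). A gap has opened at the hinge, the box and groceries haven't moved, and the arm is clear.

```bash
python3 -c "
from rig import ctrl
print(ctrl.finish_job())"
```

```text
the job is handed in; nothing more can be done
None
```

The box is closed and the job handed in at about 12.4 s: the lid is pushed to its end stop with its edge held under the lip, the box and groceries look unmoved, and the arm is clear. The first push passed over the lid without moving it and was redone lower.

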